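# Take the stripped-down spindle parts apart and lay them out on the bench

### The arm

A 7-joint arm with a two-finger parallel gripper is mounted at the origin on the work surface. World frame = base frame: x ahead of the robot, y to its left, z up, the work surface at z = 0. Lengths are in m, angles in rad, forces in N, time in s.
With the tool pointing down it reaches from about 0.4 to 0.85 m from the base axis. Payload 10.4 kg.
Tool frame: the origin (TCP) lies at the very end of the fingers, on their centre line; the grasp point (between the pads) lies 19 mm behind it; x points along the fingers, z is the direction in which the jaws open and shut, and the axes are right-handed (so a half turn about x gives the same grasp; the last joint's range is limited). The gripper opens to 85 mm and grips with 20 to 120 N. Pads are 22 mm wide; open, the fingers measure 114 mm over their backs; the gripper's body (76 mm by 85 mm) begins 54 mm behind the grasp point. The pads swing forward as they close: fully open they stand 13 mm farther back than shut.
Start: joints at [-1.203, 0.332, -0.065, 1.46, 0.022, 1.35, -0.088], TCP at [0.238, 0.578, 0.231] pointing down, gripper open.
Joint ranges: [-2.6, 2.6], [-0.5, 2.12], [-1.47, 1.34], [0.16, 2.42], [-1.27, 4.41], [0.06, 2.06], [-2.6, 2.6]. Speed limits (rad/s): [2.22, 2.22, 2.79, 2.79, 3.14, 3.14, 3.14].

### API

Orientations are given as a unit quaternion [x, y, z, w].
In Python, from workcell import readout, camera, manip gives the robot as it stands.
- The arm moves only by the shell command python3 -m inch 'ROWS' [FORCE]. ROWS is JSON, a list of rows, each a list of 3 entries, a list of its own where there are three numbers: the turn, a rotation vector about the tool's x, y, z in degrees, then the shift along the tool's x, y, z in mm, then the closure, from 0 (fully open) to 1 (shut). In form: [[[wx, wy, wz], [dx, dy, dz], hand], ...]. A call has 1 to 10 rows; each row is the pose to reach, as a shift and turn from the pose measured when the call began, along the tool's axes at that moment; what a row does not reach only later rows make up. A row lasts 1/8 s, in which the tool goes at most 62.5 mm and 10.7 degrees, less where a joint would pass 70% of its speed; a pose out of reach is approached as far as the arm can. A call with a gripper value outside its range is refused whole. The fingers move at their own pace and stop on an object; FORCE is the grip in N (left out, the last holds). Time passes only in rows, so rows that repeat a pose let the fingers close. It gives the time, the measured TCP pose, the force and the opening at its end, in the units of the state.
- readout.get_obs(): the state, without advancing time (a new reading comes with each control period).
- camera(name): name is "scene" or "top" or "wrist"; returns a dict with "pixels" (400x640x3 uint8, red, green, blue), "range_z" (400x640 float32, m along the optical axis (not along the pixel's ray), 0 where there is no reading), "intrinsics" (3x3 intrinsics, pixels), "dist" ([k1, k2, p1, p2, k3] as OpenCV has them; the pictures are not rectified), "extrinsics" (4x4, takes a point from world to camera coordinates); the wrist camera has in their place "T_tool_cam" (4x4, takes a point from camera to tool coordinates, whose origin is the TCP and whose axes are the tool frame's). Camera axes: x right, y down, z forward; pixel columns grow to the right and rows downward; lengths in m; the calibration is good to about 2 mm. A picture is of the moment at which its call begins: read the wrist's pose just before it.
- manip.hand_in(): hands the job in, once; it reports no verdict.
The state is a dict: "clock": time; "joint_pos": joint angles; "joint_velocities": joint speeds; "tau": joint torques, N m; "position": TCP position; "ee_rot": TCP orientation; "ft_force": force on the tool from outside, world axes, zero at the start; "torque": the same for the moment, N m; "grip_width": opening from 0.0 (shut) to 1.0 (fully open).
Only numpy, scipy, OpenCV 4.12 (cv2) and the standard library are available. Lean on these libraries where they do the work, as an engineer would, in place of code of your own. Each camera call takes 0.05 s, during which the arm holds its last target.

### The job

Lay out the stripped-down spindle parts: first seat the tapered sleeve fully home in the bored steel block, then take the tapered plug off the top of the stack and seat it fully home inside the sleeve, then set the gear in the middle of the round wooden pad, and last the rectangular plate in the middle of the rectangular wooden pad, with its long side along the pad's long side. Leave everything upright or flat, let go of and at rest.

Things in the scene. Friction and masses are not known exactly. Their poses are not given: they have to be found in the camera images.
- sleeve_center (a point): Centre, half-way up, of the loose hollow steel sleeve, 58 mm high, standing on the bench narrow end down; z up. Outside: a cone from 31 mm diameter at the foot to 47 mm at 40 mm up, then a straight collar, 60 mm in diameter, 18 mm high (11 to 29 mm above this point): grip there. Its open bore tapers from 46 mm at the top to 23 mm at the foot. Seated in the block this point lies 11 mm below the block's top. 0.25 kg.
- cone_center (a point): Centre, half-way up, of the loose solid steel plug, 84 mm high, on top of the stack, narrow end down; z up. From the foot: a cone 44 mm long, 25 to 42.6 mm diameter; a flange 53 mm by 8 mm; a shank 24 mm in diameter, 32 mm long (10 to 42 mm above this point): grip there. Fits the sleeve with 1.5 mm all round, flange resting on the collar: this point is then 27 mm above the sleeve's. 0.25 kg.
- gear_center (a point): Centre, half-way up, of the steel gear, a loose toothed disc of 64 mm diameter and 20 mm thickness that lies flat in the stack, on the plate and under the plug. z up. About 0.35 kg.
- plate_center (a point): Centre, half-way up, of the rectangular aluminium plate, loose, 100 mm (its x) by 58 mm (its y) by 20 mm thick, flat on the bench as the bottom of the stack, any yaw. Grip it across the 58 mm. About 0.35 kg.
- holder_mouth (a point): Centre of the mouth of the round bore, in the top face of the fixed dark steel block (90 x 90 x 50 mm, top 50 mm above the bench). The bore is straight, 50 mm in diameter and 46 mm deep. The sleeve drops in narrow end down until its collar lies on the block's top face.
- round_pad_top (a point): Centre of the top face of the round wooden pad, fixed, 92 mm in diameter, flat, 10 mm high, without a rim.
- rect_pad_top (a point): Centre of the top face of the rectangular wooden pad, fixed, 126 mm (its x) by 84 mm (its y), flat, 10 mm high, without a rim, any yaw.

How it is judged:
By the outcome, as a careful person would: the job done as asked, in the order asked, and still so for the second after the job is handed in, with the robot touching nothing.
It also fails if it takes over 120 s, if anything falls off the work surface, if the arm or the gripper's body presses on something with over 40 N, if the wrist force passes 120 N, or if a joint passes its speed limit or range.

## Working session

There is one attempt and no reset: what is moved stays moved. The work goes in short steps, Python scripts to look and compute and a shell command to move; the robot and the scene stay as the last step left them, time stands still between calls to the robot, and variables do not carry over. Pictures are saved under pics/ and viewed, and the job is handed in when it is done.

```bash
ls; mkdir -p pics; python3 - <<'E'
from workcell import readout, camera, manip
import cv2, numpy as np
o=readout.get_obs(); print(o)
for n in ["scene","top","wrist"]:
    c=camera(n); cv2.imwrite(f"pics/{n}0.png",c["pixels"][:,:,::-1]); np.savez(f"pics/{n}0.npz",**c)
    print(n,c["intrinsics"].round(1).tolist(),c["dist"],np.round(c.get("extrinsics",c.get("T_tool_cam")),3).tolist())
E
```

```text
pics
{'clock': 0.0, 'joint_pos': array([-1.20261924,  0.33285204, -0.06471073,  1.46094529,  0.02160471,
        1.34988661, -0.08846098]), 'joint_velocities': array([-0.00164763, -0.00080724, -0.00087166,  0.00051805,  0.00052899,
       -0.00069956, -0.00186514]), 'tau': array([ 7.53359782e-04, -6.25444365e+01,  4.98090964e-02, -3.91602874e+01,
        1.63342024e-02,  9.91623150e-03,  5.74448904e-06]), 'position': array([0.23792523, 0.57753858, 0.23052644]), 'ee_rot': array([-0.39372674,  0.58794237,  0.39313954,  0.58714932]), 'ft_force': array([ 0.98606369, -0.13195276, -0.27837787]), 'torque': array([-0.00929699,  0.02076891,  0.01062607]), 'grip_width': 0.9978119540303605}
scene [[393.1, 0.0, 317.3], [0.0, 393.1, 203.1], [0.0, 0.0, 1.0]] [0.00813881 0.         0.         0.         0.        ] [[-0.685, 0.728, -0.01, 0.381], [0.625, 0.582, -0.521, -0.279], [-0.373, -0.363, -0.854, 1.316], [0.0, 0.0, 0.0, 1.0]]
top [[488.1, 0.0, 329.5], [0.0, 488.1, 198.3], [0.0, 0.0, 1.0]] [0.0428083 0.        0.        0.        0.       ] [[0.022, -1.0, -0.01, 0.001], [-0.996, -0.021, -0.091, 0.539], [0.091, 0.012, -0.996, 1.147], [0.0, 0.0, 0.0, 1.0]]
wrist [[287.8, 0.0, 326.4], [0.0, 287.8, 199.6], [0.0, 0.0, 1.0]] [-0.02373914  0.          0.          0.          0.        ] [[0.001, -0.262, 0.965, -0.143], [-0.0, -0.965, -0.262, 0.066], [1.0, -0.0, -0.001, -0.001], [0.0, 0.0, 0.0, 1.0]]
```

View pics/scene0.png

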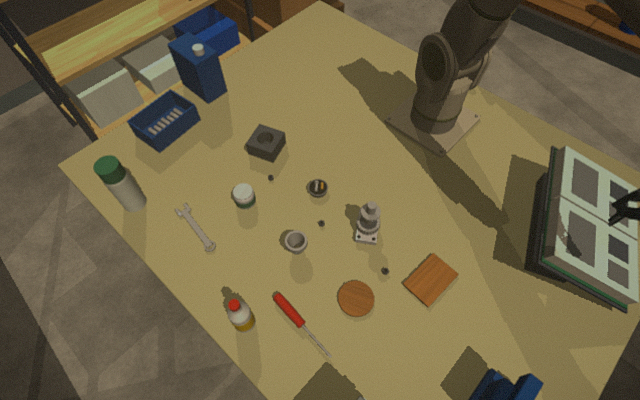

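View pics/top0.png

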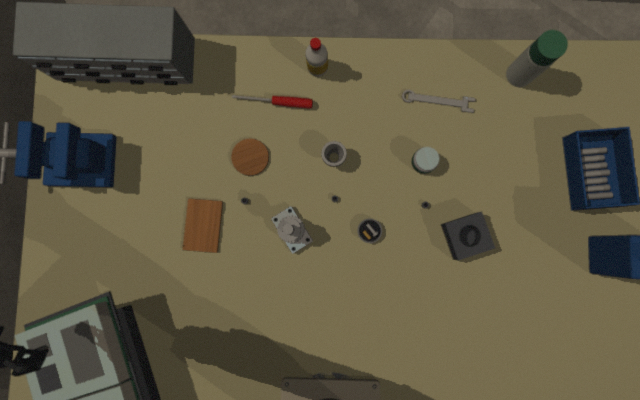

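View pics/wrist0.png

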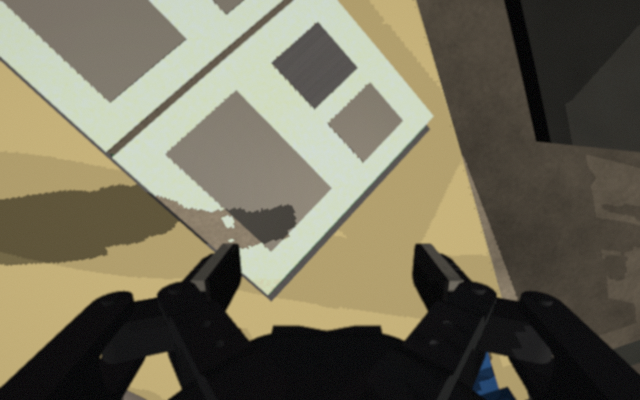

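The scene shows the sleeve, in the top view at px (333,154). The stack is at (292,229), the block at (469,236), the round pad at (250,157) and the rectangular pad at (203,225). A dish, a jar and small dark knobs are scattered around as clutter. Next I'll measure these points from the top camera.

```bash
cat > h.py <<'E'
import numpy as np, cv2
from scipy.spatial.transform import Rotation as R
def ray(c,uv,T=None):
    "origin, dirs (world) for pixels; T= cam->world"
    if T is None: T=np.linalg.inv(c["extrinsics"])
    p=cv2.undistortPoints(np.asarray(uv,float).reshape(-1,1,2),c["intrinsics"],c["dist"]).reshape(-1,2)
    d=np.c_[p,np.ones(len(p))]@T[:3,:3].T
    return T[:3,3],d
def onz(c,uv,z,T=None):
    o,d=ray(c,uv,T); return o+d*((z-o[2])/d[:,2])[:,None]
def cloud(c,T=None):
    v,u=np.mgrid[:400,:640]; o,d=ray(c,np.c_[u.ravel(),v.ravel()],T)
    P=o+d*np.asarray(c["range_z"],float).reshape(-1,1); P=P.reshape(400,640,3); P[c["range_z"]==0]=np.nan
    return P
def proj(c,P,T=None):
    E=c["extrinsics"] if T is None else np.linalg.inv(T)
    return cv2.projectPoints(np.asarray(P,float).reshape(-1,3),cv2.Rodrigues(E[:3,:3])[0],E[:3,3],c["intrinsics"],c["dist"])[0].reshape(-1,2)
def Ttool(o):
    T=np.eye(4); T[:3,:3]=R.from_quat(o["ee_rot"]).as_matrix(); T[:3,3]=o["position"]; return T
def load(n):
    f=np.load(n); return {k:f[k] for k in f}
E
python3 - <<'E'
from h import *
for n in ["top","scene"]:
    c=load(f"pics/{n}0.npz"); P=cloud(c); im=c["pixels"]
    Z=P[...,2]; print(n)
    for nm,p in ({"sleeve":(333,154),"stack":(290,228),"block":(455,225),"bore":(469,236),"rpad":(250,157),"qpad":(203,225),"dish":(370,230),"jar":(426,160),"k1":(245,201),"k2":(335,199),"k3":(425,205),"bench":(300,300)} if n=="top" else {"sleeve":(295,240),"stack":(369,207),"rpad":(355,298),"qpad":(430,280),"block":(265,128),"bench":(350,350)}).items():
        print(nm,P[p[1],p[0]].round(3), im[p[1],p[0]])
c=load("pics/top0.npz");im=cv2.cvtColor(c["pixels"],cv2.COLOR_RGB2BGR)
cv2.imwrite("pics/topcrop.png",cv2.resize(im[125:275,170:510],None,fx=2.35,fy=2.35,interpolation=cv2.INTER_CUBIC))
E
```

```text
top
sleeve [0.651 0.007 0.002] [61 57 43]
stack [0.463 0.096 0.123] [115 110 100]
block [ 0.48  -0.281  0.05 ] [53 52 52]
bore [ 0.457 -0.326  0.002] [50 52 51]
rpad [0.637 0.21  0.011] [105  70  40]
qpad [0.469 0.318 0.008] [114  76  45]
dish [ 0.465 -0.086  0.023] [71 67 62]
jar [ 0.631 -0.212  0.055] [124 128 117]
k1 [0.529 0.218 0.01 ] [34 28 34]
k2 [ 0.539 -0.001  0.01 ] [34 34 34]
k3 [ 0.529 -0.219  0.006] [31 26 29]
bench [0.294 0.078 0.001] [120 110  78]
scene
sleeve [ 0.634 -0.009  0.025] [113 102  86]
stack [0.473 0.103 0.128] [133 123 104]
rpad [0.641 0.21  0.009] [137  90  45]
qpad [0.474 0.321 0.011] [139  86  32]
block [ 0.43  -0.344  0.05 ] [77 69 60]
bench [ 0.743  0.282 -0.   ] [156 141  93]
```

View pics/topcrop.png

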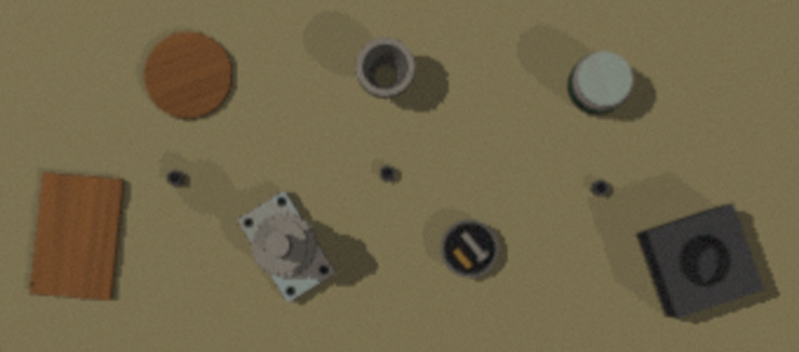

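The crop shows every part clearly: sleeve at (385,68), stack at (285,247) and block at (705,262), in crop px. Next I'll fit shapes to each.

```bash
cat > meas.py <<'E'
from h import *
def comps(mask,amin=30):
    m=mask.astype(np.uint8); cs,_=cv2.findContours(m,cv2.RETR_EXTERNAL,cv2.CHAIN_APPROX_NONE)
    return [c.reshape(-1,2) for c in cs if cv2.contourArea(c)>amin]
def circ(xy):
    xy=np.asarray(xy,float); A=np.c_[2*xy,np.ones(len(xy))]; s=np.linalg.lstsq(A,(xy**2).sum(1),rcond=None)[0]
    return s[:2],np.sqrt(s[2]+s[:2]@s[:2])
def rect(xy):
    return cv2.minAreaRect((np.asarray(xy)*1000).astype(np.float32))
E
python3 - <<'E'
from meas import *
for n in ["top","scene"]:
    c=load(f"pics/{n}0.npz"); P=cloud(c); hsv=cv2.cvtColor(c["pixels"],cv2.COLOR_RGB2HSV)
    X,Y,Z=P[...,0],P[...,1],P[...,2]; reg=(X>.3)&(X<.75)&(Y>-.45)&(Y<.45)
    m=reg&(Z<.018)&(hsv[...,0]<15)&(hsv[...,1]>135)
    print(n)
    for k in comps(m,200):
        w=onz(c,k,.01)[:,:2]; print("wood circ",circ(w)[0].round(4),circ(w)[1].round(4),"rect",np.round(rect(w)[0],1),np.round(rect(w)[1],1),round(rect(w)[2],1))
    m=reg&(Z>.045)&(Z<.055)&(Y<-.24)
    for k in comps(m,200):
        w=onz(c,k,.05)[:,:2]; r=rect(w); print("block",np.round(r[0],1),np.round(r[1],1),round(r[2],1))
    for lo,hi,z,nm in [(.015,.025,.02,"plate"),(.035,.045,.04,"gear"),(.052,.064,.058,"58 ring"),(.085,.097,.092,"flange"),(.118,.13,.124,"shank")]:
        m=reg&(Z>lo)&(Z<hi)&(Y>-.15)
        for k in comps(m,15):
            w=onz(c,k,z)[:,:2]; r=rect(w); print(nm,"circ",circ(w)[0].round(4),circ(w)[1].round(4),"rect",np.round(r[0],1),np.round(r[1],1),round(r[2],1))
    # bore
    m=reg&(Z<.045)&(Y<-.28)&(Y>-.37)&(abs(X-.46)<.035)
    for k in comps(m,100):
        w=onz(c,k,.05)[:,:2]; print("bore",circ(w)[0].round(4),circ(w)[1].round(4))
E
```

```text
top
wood circ [0.4686 0.3187] 0.0572 rect [468.7 318.5] [ 82.4 123.8] 86.5
wood circ [0.6387 0.2105] 0.0431 rect [638.8 211. ] [86.9 85.8] 1.9
block [ 457.  -313.6] [90.1 92.6] 19.2
plate circ [0.4356 0.0842] 0.0239 rect [434.5  84.3] [34.5 58. ] 34.9
plate circ [ 0.464  -0.0845] 0.0283 rect [462.9 -83.6] [57.3 57.3] 0.7
plate circ [0.4883 0.12  ] 0.0234 rect [491.7 121.8] [29.  57.5] 32.3
gear circ [0.4628 0.1035] 0.0295 rect [465.   96.2] [63.4 50. ] 18.5
58 ring circ [0.6423 0.0048] 0.0287 rect [642.3   4.6] [56.9 58.6] 46.5
flange circ [0.4607 0.1018] 0.0251 rect [460.3 102.4] [51.1 50.6] 46.5
shank circ [0.4606 0.1023] 0.0111 rect [460.4 102.7] [21.8 21.9] 1.2
bore [ 0.4567 -0.3134] 0.0239
scene
block [ 459.2 -311.5] [94.  93.2] 19.6
plate circ [0.4901 0.1209] 0.0246 rect [491.5 121.8] [38.3 57.6] 33.3
plate circ [ 0.4659 -0.0829] 0.0283 rect [465.7 -82.6] [58.9 56.4] 82.3
gear circ [0.642  0.0037] 0.0182 rect [636.7  -2.6] [26.7 38.8] 52.0
gear circ [0.4679 0.1051] 0.0265 rect [471.8 107.3] [50.6 63. ] 25.8
58 ring circ [0.6447 0.007 ] 0.029 rect [644.7   7.7] [57.5 57.7] 43.0
flange circ [0.4637 0.1041] 0.0226 rect [465.4 105. ] [49.1 51.2] 30.8
shank circ [0.4627 0.1036] 0.0117 rect [462.4 103.8] [23.8 23.4] 11.8
bore [ 0.459  -0.3112] 0.0219
```

```bash
cat >> h.py <<'E'
def go(xyz,yaw=None,o=None):
    "turn/shift in tool axes to a straight-down tool at xyz (TCP), jaws (tool z) along world yaw deg (mod 180)"
    if o is None:
        from workcell import readout; o=readout.get_obs()
    T=Ttool(o); Rt=T[:3,:3]; az=np.degrees(np.arctan2(xyz[1],xyz[0]))
    cur=np.degrees(np.arctan2(Rt[1,2],Rt[0,2])); cand=[cur] if yaw is None else [yaw-180,yaw,yaw+180,yaw+360]
    # jaw yaw relative to the arm's azimuth kept within 90 of its start value
    ref=go.rel+az
    y=min(cand,key=lambda a:abs((a-ref+360*3+180)%360-180)) ; y=np.radians(y)
    z=np.array([np.cos(y),np.sin(y),0]); x=np.array([0,0,-1.]); D=np.c_[x,np.cross(z,x),z]
    w=R.from_matrix(Rt.T@D).as_rotvec(degrees=True); s=Rt.T@(np.asarray(xyz)-T[:3,3])*1000
    print("turn",w.round(1).tolist(),"shift",s.round(1).tolist(),"yaw",round(float(np.degrees(y)),1),"cur",round(float(cur),1),"q7",round(float(o["joint_pos"][6]),2))
go.rel=0
E
python3 - <<'E'
from h import *; from workcell import readout
o=readout.get_obs(); T=Ttool(o); print(T.round(3)); print(np.degrees(np.arctan2(T[1,2],T[0,2]))-np.degrees(np.arctan2(T[1,3],T[0,3])))
E
```

```text
[[-0.    -0.925  0.381  0.238]
 [-0.001  0.381  0.925  0.578]
 [-1.    -0.    -0.001  0.231]
 [ 0.     0.     0.     1.   ]]
0.002120228376156774
```

```bash
python3 - <<'E'
from h import *
go((0.6435,0.006,0.20),0)
E
```

```text
turn [67.6, -0.1, 0.0] shift [31.1, -592.7, -374.0] yaw 0.0 cur 67.6 q7 -0.09
```

```bash
python3 -m inch '[[[67,0,0],[31,-593,-374],0],[[67,0,0],[31,-593,-374],0],[[67,0,0],[31,-593,-374],0],[[67,0,0],[31,-593,-374],0],[[67,0,0],[31,-593,-374],0],[[67,0,0],[31,-593,-374],0],[[67,0,0],[31,-593,-374],0],[[67,0,0],[31,-593,-374],0],[[67,0,0],[31,-593,-374],0],[[67,0,0],[31,-593,-374],0]]' 60; python3 - <<'E'
from h import *
go((0.6435,0.006,0.20),0)
E
```

```text
clock: 1.4
position: [0.6001, 0.0671, 0.2035]
ee_rot: [-0.004, 0.707, 0.004, 0.707]
ft_force: [-0.4, -0.1, 0.4]
grip_width: 1.003
turn [0.6, -0.0, 0.0] shift [3.5, -61.6, 42.7] yaw 0.0 cur 0.6 q7 -0.07
```

```bash
python3 -m inch '[[[0,0,0],[3,-62,43],0],[[0,0,0],[3,-62,43],0],[[0,0,0],[3,-62,43],0],[[0,0,0],[3,-62,43],0]]'; cat > wl.py <<'E'
import sys; from h import *
from workcell import readout, camera
o=readout.get_obs(); c=camera("wrist"); T=Ttool(o)@c["T_tool_cam"]
n=sys.argv[1]; cv2.imwrite(f"pics/{n}.png",c["pixels"][:,:,::-1]); np.savez(f"pics/{n}.npz",T=T,**c)
print(o["position"].round(4),"cam",T[:3,3].round(3),o["ft_force"].round(1),round(float(o["clock"]),2))
E
python3 wl.py w1
```

```text
clock: 1.9
position: [0.6433, 0.0078, 0.2004]
ee_rot: [-0.005, 0.707, 0.005, 0.707]
ft_force: [0.4, -0.1, -0.6]
grip_width: 0.998
[0.6433 0.0078 0.2004] cam [0.642 0.073 0.344] [ 0.4 -0.1 -0.6] 1.9
```

View pics/w1.png

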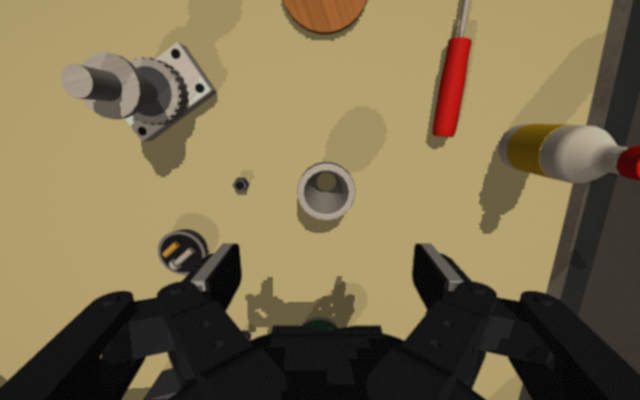

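The wrist view shows the sleeve's rim at (326,190), midway between the fingers at columns 240 and 415. Next I'll fit the rim circle at z = 58 mm.

```bash
cat > ring.py <<'E'
import sys; from meas import *
# ring.py name z x y half band : fit circle to outline of depth band around guess
n,z,x,y,hw,band=sys.argv[1],*map(float,sys.argv[2:7])
c=load(f"pics/{n}.npz"); T=c.get("T"); P=cloud(c,T)
m=(abs(P[...,0]-x)<hw)&(abs(P[...,1]-y)<hw)&(abs(P[...,2]-z)<band)
for k in comps(m,60):
    w=onz(c,k,z,T)[:,:2]; a,r=circ(w); e=abs(np.linalg.norm(w-a,axis=1)-r); a2,r2=circ(w[e<.0015])
    print(n,"centre",a2.round(4),"diam",round(2000*r2,1),"n",len(w),(e<.0015).sum(),"medZ",np.median(P[...,2][m]).round(4))
E
python3 ring.py w1 .058 .643 .006 .05 .005; python3 ring.py top0 .058 .643 .006 .05 .005;python3 ring.py scene0 .058 .643 .006 .05 .005
```

```text
w1 centre [0.6424 0.0039] diam 58.7 n 160 160 medZ 0.0584
top0 centre [0.6423 0.0048] diam 57.4 n 70 68 medZ 0.0577
scene0 centre [0.6447 0.0071] diam 57.9 n 63 58 medZ 0.0578
```

```bash
python3 - <<'E'
from h import *
go((0.643,0.0045,0.0375),0)
E
```

```text
turn [0.8, -0.0, -0.0] shift [163.1, -3.5, -0.3] yaw 0.0 cur 0.8 q7 0.07
```

```bash
python3 -m inch '[[[0.8,0,0],[55,-3.5,0],0],[[0.8,0,0],[105,-3.5,0],0],[[0.8,0,0],[145,-3.5,0],0],[[0.8,0,0],[163,-3.5,0],0],[[0.8,0,0],[163,-3.5,0],0],[[0.8,0,0],[163,-3.5,0],0],[[0.8,0,0],[163,-3.5,0],0]]' 50; python3 wl.py w2
```

```text
clock: 2.82
position: [0.6443, 0.0046, 0.0393]
ee_rot: [0.0, 0.706, 0.0, 0.708]
ft_force: [-0.2, -0.1, -0.3]
grip_width: 0.997
[0.6443 0.0046 0.0393] cam [0.644 0.07  0.183] [-0.2 -0.1 -0.3] 2.83
```

View pics/w2.png

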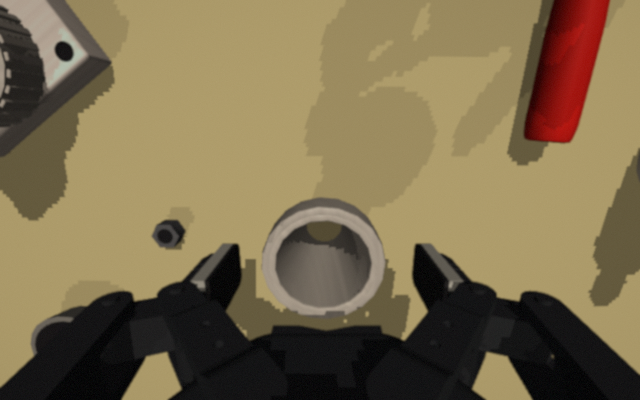

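The sleeve sits between the open fingers, rim centre about (323,258) and fingertips at 238 and 415. I'll close on it, then lift.

```bash
python3 -m inch '[[[0,0,0],[1.5,0,0],0.6],[[0,0,0],[1.5,0,0],0.6],[[0,0,0],[1.5,0,0],0.6],[[0,0,0],[1.5,0,0],0.6],[[0,0,0],[1.5,0,0],0.6]]' 60; python3 wl.py w3
```

```text
clock: 3.5
position: [0.6444, 0.0046, 0.0383]
ee_rot: [0.0, 0.706, 0.0, 0.708]
ft_force: [-2.6, -0.3, 7.0]
grip_width: 0.668
[0.6444 0.0046 0.0383] cam [0.644 0.07  0.182] [-2.6 -0.3  7. ] 3.5
```

View pics/w3.png

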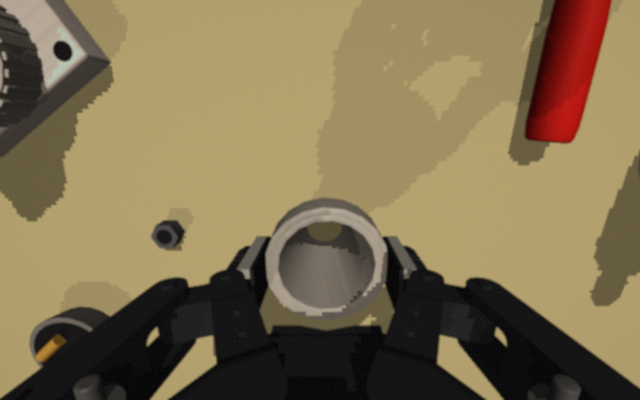

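```bash
python3 ring.py w3 .058 .643 .006 .05 .005; python3 -m inch '[[[0,0,0],[-60,0,0],0.6],[[0,0,0],[-120,0,0],0.6],[[0,0,0],[-120,0,0],0.6],[[0,0,0],[-120,0,0],0.6]]'; python3 wl.py w4
python3 - <<'E'
from h import *
go((0.458,-0.3125,0.16),0)
E
```

```text
w3 centre [0.6441 0.0059] diam 63.9 n 500 128 medZ 0.0584
clock: 4.05
position: [0.6434, 0.0046, 0.1572]
ee_rot: [0.0, 0.707, 0.001, 0.707]
ft_force: [-0.4, -0.4, -4.4]
grip_width: 0.67
[0.6434 0.0046 0.1572] cam [0.643 0.07  0.301] [-0.4 -0.4 -4.4] 4.05
turn [0.0, -0.1, -0.1] shift [-3.8, -317.1, -185.0] yaw 360.0 cur 0.0 q7 0.07
```

View pics/w4.png

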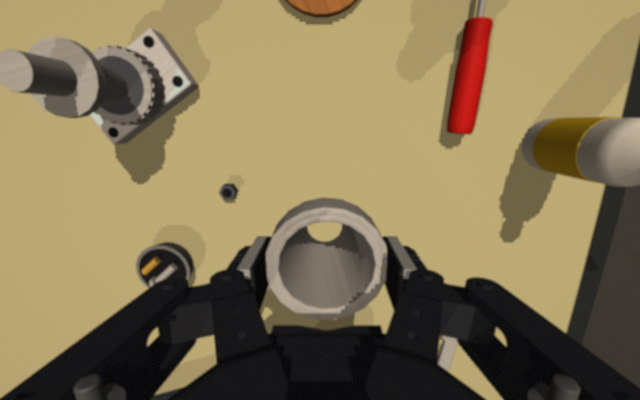

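```bash
python3 -m inch '[[[0,0,0],[-5,-424,-185],0.6],[[0,0,0],[-5,-424,-185],0.6],[[0,0,0],[-5,-424,-185],0.6],[[0,0,0],[-5,-424,-185],0.6],[[0,0,0],[-5,-424,-185],0.6],[[0,0,0],[-5,-424,-185],0.6],[[0,0,0],[-5,-424,-185],0.6],[[0,0,0],[-5,-424,-185],0.6],[[0,0,0],[-5,-424,-185],0.6],[[0,0,0],[-5,-424,-185],0.6]]'; python3 wl.py w5
```

```text
clock: 5.35
position: [0.4583, -0.4179, 0.1596]
ee_rot: [0.001, 0.708, 0.001, 0.706]
ft_force: [1.1, 0.8, -2.1]
grip_width: 0.667
[ 0.4583 -0.4179  0.1596] cam [ 0.458 -0.353  0.303] [ 1.1  0.8 -2.1] 5.35
```

View pics/w5.png

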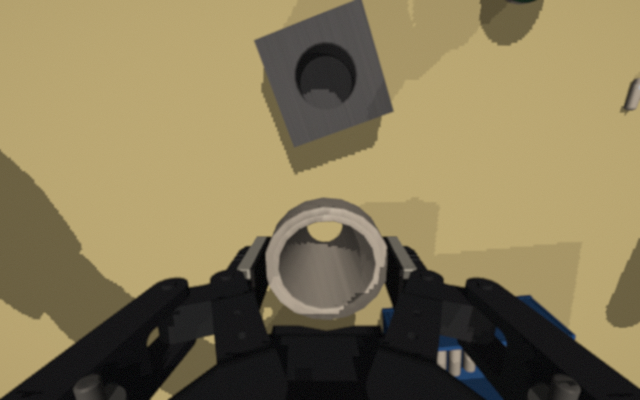

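The held sleeve is at about (326,262), and the block's bore mouth is at about (325,75). I'll fit both in this one picture so the calibration error cancels.

```bash
cat > fit5.py <<'E'
import sys; from meas import *
n=sys.argv[1]; c=load(f"pics/{n}.npz"); T=c["T"]; P=cloud(c,T); X,Y,Z=P[...,0],P[...,1],P[...,2]
top=(abs(X-.458)<.08)&(abs(Y+.3125)<.08)&(abs(Z-.05)<.004)
k=max(comps(top,200),key=len); w=onz(c,k,.05,T)[:,:2]; r=rect(w); print("block",np.round(r,1) if 0 else [np.round(r[0],1),np.round(r[1],1),round(r[2],1)])
f=np.zeros((400,640),np.uint8); cv2.drawContours(f,[k.reshape(-1,1,2)],-1,1,-1)
hole=(f>0)&(Z<.046)
k=max(comps(hole,50),key=len); w=onz(c,k,.05,T)[:,:2]; a,rr=circ(w); e=abs(np.hypot(*(w-a).T)-rr); a,rr=circ(w[e<.0015]); print("bore",a.round(4),"d",round(rr*2e3,1),"z top",np.median(Z[top]).round(4))
# collar in hand: rim heights
tcp=T@np.linalg.inv(c["T_tool_cam"]); p0=tcp[:3,3]
near=(np.hypot(X-p0[0],Y-p0[1])<.033)&(Z>p0[2]+.005)&(Z<p0[2]+.035)
zt=np.percentile(Z[near],90); print("rim z - tcp z", (np.median(Z[near&(Z>zt-.006)])-p0[2]).round(4))
zr=np.median(Z[near&(Z>zt-.006)])
m=near&(abs(Z-zr)<.004)
k=max(comps(m,200),key=len); f=np.zeros((400,640),np.uint8); cv2.drawContours(f,[k.reshape(-1,1,2)],-1,1,-1)
h=max(comps((f>0)&(Z<zr-.005),50),key=len)
for nm,kk in (("outer",k),("inner",h)):
    w=onz(c,kk,zr,T)[:,:2]; 
    if nm=="outer": w=w[abs(w[:,0]-p0[0])<.022]
    a,rr=circ(w); e=abs(np.hypot(*(w-a).T)-rr); a,rr=circ(w[e<.0015]); print(nm,a.round(4),"d",round(rr*2e3,1),"rel tcp",(a-p0[:2]).round(4))
E
python3 fit5.py w5
```

```text
block [array([ 456.5, -316.2]), array([90.8, 90.2]), 19.7]
bore [ 0.4566 -0.3167] d 48.2 z top 0.0507
rim z - tcp z 0.0202
outer [ 0.4579 -0.4182] d 59.5 rel tcp [-0.0004 -0.0003]
inner [ 0.4582 -0.4167] d 41.4 rel tcp [-0.0001  0.0013]
```

```bash
python3 - <<'E'
from h import *
go.rel=90
go((0.558,-0.314,0.16),90)
E
python3 -m inch '[[[-90,0,0],[0,104,100],0.6],[[-90,0,0],[0,104,100],0.6],[[-90,0,0],[0,104,100],0.6],[[-90,0,0],[0,104,100],0.6],[[-90,0,0],[0,104,100],0.6],[[-90,0,0],[0,104,100],0.6],[[-90,0,0],[0,104,100],0.6],[[-90,0,0],[0,104,100],0.6],[[-90,0,0],[0,104,100],0.6],[[-90,0,0],[0,104,100],0.6]]'; python3 wl.py w6; python3 fit5.py w6
```

```text
turn [-89.9, 0.0, -0.2] shift [0.0, 103.5, 99.5] yaw 90.0 cur 0.1 q7 0.87
clock: 6.65
position: [0.5589, -0.312, 0.1596]
ee_rot: [-0.499, 0.499, 0.502, 0.499]
ft_force: [-0.0, -0.4, -3.7]
grip_width: 0.665
[ 0.5589 -0.312   0.1596] cam [ 0.493 -0.314  0.303] [-0.  -0.4 -3.7] 6.65
block [array([ 456.2, -316.3]), array([90.1, 90.9]), 19.6]
bore [ 0.4567 -0.3163] d 48.2 z top 0.0507
rim z - tcp z 0.0201
outer [ 0.5582 -0.3129] d 59.6 rel tcp [-0.0007 -0.0008]
inner [ 0.5565 -0.3127] d 41.4 rel tcp [-0.0024 -0.0007]
```

View pics/w6.png

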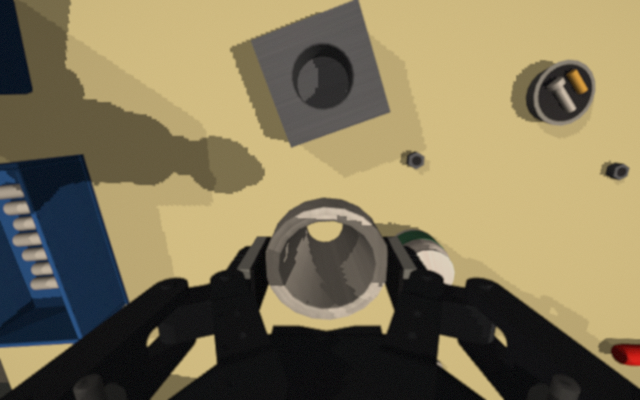

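Both wrist views agree on the bore at (0.4567, −0.3164). The fixed cameras differ from that by 3–5 mm in y, so I'll trust the wrist views. I'll move over the bore next.

```bash
python3 - <<'E'
from h import *
go.rel=90
go((0.4565,-0.3163,0.12),90)
E
```

```text
turn [0.1, 0.2, -0.1] shift [40.0, 102.3, -3.9] yaw 90.0 cur 90.1 q7 2.11
```

```bash
python3 -m inch '[[[0,0.2,0],[0,60,-4],0.6],[[0,0.2,0],[0,102,-4],0.6],[[0,0.2,0],[0,102.5,-4],0.6],[[0,0.2,0],[40,102.5,-4],0.6],[[0,0.2,0],[40,102.5,-4],0.6],[[0,0.2,0],[40,102.5,-4],0.6]]'; python3 - <<'E'
from h import *
go.rel=90
go((0.4565,-0.3163,0.055),90)
go((0.4565,-0.3163,0.0475),90)
E
```

```text
clock: 7.45
position: [0.4571, -0.3163, 0.121]
ee_rot: [-0.5, 0.5, 0.501, 0.499]
ft_force: [1.1, -1.6, -3.3]
grip_width: 0.669
turn [0.1, -0.0, -0.1] shift [66.0, 0.5, 0.0] yaw 90.0 cur 90.1 q7 2.18
turn [0.1, -0.0, -0.1] shift [73.5, 0.5, 0.0] yaw 90.0 cur 90.1 q7 2.18
```

```bash
python3 -m inch '[[[0,0,0],[30,0.5,0],0.6],[[0,0,0],[55,0.5,0],0.6],[[0,0,0],[64,0.5,0],0.6],[[0,0,0],[68,0.5,0],0.6],[[0,0,0],[68,0.5,0],0.6]]'
```

```text
clock: 8.07
position: [0.4571, -0.3167, 0.0539]
ee_rot: [0.501, -0.5, -0.5, -0.499]
ft_force: [0.5, -0.0, -3.0]
grip_width: 0.666
```

```bash
python3 -m inch '[[[0,0,0],[3,0,0],0.6],[[0,0,0],[5,0,0],0.6],[[0,0,0],[6.5,0,0],0.6],[[0,0,0],[7,0,0],0.6],[[0,0,0],[7,0,0],0.6]]'
```

```text
clock: 8.7
position: [0.4575, -0.3168, 0.0488]
ee_rot: [0.501, -0.5, -0.5, -0.499]
ft_force: [-5.9, 3.8, 18.3]
grip_width: 0.67
```

Contact came about 1 mm above the expected seat, so I'll release there and look.

```bash
python3 -m inch '[[[0,0,0],[0,0,0],0.6],[[0,0,0],[0,0,0],0.2],[[0,0,0],[0,0,0],0.1],[[0,0,0],[0,0,0],0.1],[[0,0,0],[-30,0,0],0.1],[[0,0,0],[-60,0,0],0],[[0,0,0],[-60,0,0],0],[[0,0,0],[-60,0,0],0]]'; python3 wl.py w7;
```

```text
clock: 9.7
position: [0.4573, -0.3165, 0.1083]
ee_rot: [0.501, -0.5, -0.5, -0.499]
ft_force: [0.9, 0.4, -0.4]
grip_width: 0.999
[ 0.4573 -0.3165  0.1083] cam [ 0.391 -0.317  0.252] [ 0.9  0.4 -0.4] 9.7
```

View pics/w7.png

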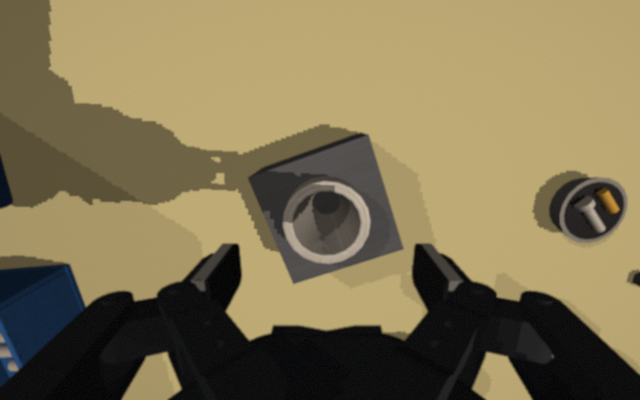

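```bash
python3 ring.py w7 .068 .457 -.316 .04 .005; python3 - <<'E'
from meas import *
c=load("pics/w7.npz"); T=c["T"]; P=cloud(c,T); X,Y,Z=P[...,0],P[...,1],P[...,2]
b=(np.hypot(X-.457,Y+.316)<.045)&(np.hypot(X-.457,Y+.316)>.034)&(abs(Z-.05)<.006); 
r=np.hypot(X-.457,Y+.316); m=(r>.0245)&(r<.0285)&(Z>.06)
for nm,k in(("block",b),("rim",m)):
    A=np.c_[X[k]-.457,Y[k]+.316,np.ones(k.sum())]; s=np.linalg.lstsq(A,Z[k],rcond=None)[0]; print(nm,"z",s[2].round(4),"slope deg",np.degrees(s[:2]).round(2),k.sum(), (Z[k]-A@s).std().round(5))
E
```

```text
w7 centre [ 0.4567 -0.3176] diam 59.1 n 241 241 medZ 0.0684
block z 0.0507 slope deg [-0.01 -0.02] 4365 0.00062
rim z 0.1279 slope deg [-169.53    7.26] 5325 0.04755
```

```bash
python3 - <<'E'
from meas import *
c=load("pics/w7.npz"); T=c["T"]; P=cloud(c,T); X,Y,Z=P[...,0],P[...,1],P[...,2]
r=np.hypot(X-.4567,Y+.3176); k=(r>.0245)&(r<.0285)&(abs(Z-.068)<.008)
A=np.c_[X[k]-.457,Y[k]+.316,np.ones(k.sum())]; s=np.linalg.lstsq(A,Z[k],rcond=None)[0]; print("z",s[2].round(4),"slope deg",np.degrees(s[:2]).round(2),k.sum(), (Z[k]-A@s).std().round(5))
E
python3 - <<'E'
from h import *
go((0.461,0.102,0.22),0)
go((0.461,0.004,0.22),0)
E
```

```text
z 0.0687 slope deg [-0.05 -0.1 ] 1396 0.0006
turn [90.1, -0.0, -0.0] shift [-112.2, -4.7, 418.4] yaw 0.0 cur 90.1 q7 2.18
turn [90.1, -0.0, -0.0] shift [-112.2, -4.5, 320.4] yaw 0.0 cur 90.1 q7 2.18
```

The sleeve is seated: the rim is 18 mm above the block face and tilted only 0.1°. Next is the plug, which I'll view from the side at height first.

```bash
python3 -m inch '[[[20,0,0],[-60,0,0],0],[[40,0,0],[-112,-4,60],0],[[90,0,0],[-112,-4,330],0],[[90,0,0],[-112,-4,330],0],[[90,0,0],[-112,-4,330],0],[[90,0,0],[-112,-4,330],0],[[90,0,0],[-112,-4,330],0],[[90,0,0],[-112,-4,330],0],[[90,0,0],[-112,-4,330],0],[[90,0,0],[-112,-4,330],0]]'; python3 wl.py w8;
```

```text
clock: 11.0
position: [0.46, 0.0139, 0.2188]
ee_rot: [0.0, 0.708, -0.0, 0.706]
ft_force: [-0.8, 0.5, 0.5]
grip_width: 1.002
[0.46   0.0139 0.2188] cam [0.46  0.08  0.362] [-0.8  0.5  0.5] 11.0
```

View pics/w8.png

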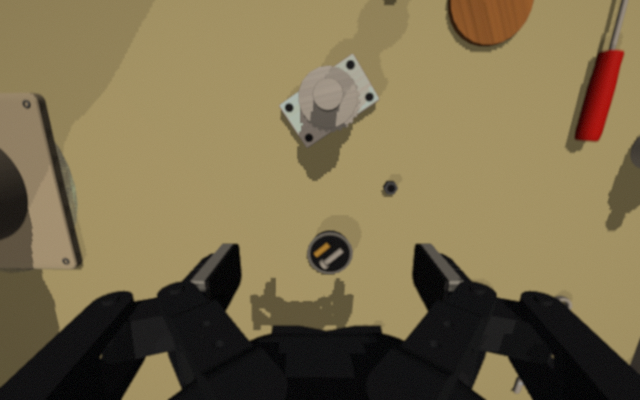

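The stack is straight ahead: plug top at (327,94), plate corners at (350,58), (376,97), (308,143) and (281,106). I'll fit the shank and flange.

```bash
python3 ring.py w8 .124 .461 .102 .04 .004; python3 ring.py w8 .092 .461 .102 .05 .004; python3 - <<'E'
from meas import *
c=load("pics/w8.npz"); T=c["T"]; P=cloud(c,T); X,Y,Z=P[...,0],P[...,1],P[...,2]
m=(np.hypot(X-.461,Y-.102)<.08)&(Z>.012)&(Z<.028)
for k in comps(m,40): w=onz(c,k,.02,T)[:,:2]; r=rect(w); print([np.round(r[0],1),np.round(r[1],1),round(r[2],1)])
w=np.vstack([onz(c,k,.02,T)[:,:2] for k in comps(m,40)]); r=rect(w); print("all",[np.round(r[0],1),np.round(r[1],1),round(r[2],1)])
E
python3 - <<'E'
from h import *
go((0.461,0.101,0.15),0)
E
```

```text
w8 centre [0.4602 0.1003] diam 22.8 n 87 87 medZ 0.1247
w8 centre [0.4601 0.1004] diam 51.5 n 170 170 medZ 0.0927
[array([434.6,  83.3]), array([35.2, 58. ]), 33.2]
[array([491. , 120.1]), array([29.4, 57.7]), 32.5]
all [array([461.5, 100.8]), array([99.5, 58. ]), 33.1]
turn [-0.1, -0.1, 0.0] shift [68.7, 87.3, 1.0] yaw 0.0 cur -0.1 q7 -0.13
```

```bash
python3 -m inch '[[[0,0,0],[50,50,0.5],0],[[0,0,0],[60,86.5,0.5],0],[[0,0,0],[60,86.5,0.5],0],[[0,0,0],[60,86.5,0.5],0],[[0,0,0],[100,86.5,0.5],0],[[0,0,0],[122.5,86.5,0.5],0],[[0,0,0],[122.5,86.5,0.5],0],[[0,0,0],[122.5,86.5,0.5],0]]'; python3 wl.py w9;
```

```text
clock: 12.05
position: [0.4612, 0.0997, 0.0974]
ee_rot: [0.001, 0.707, -0.001, 0.707]
ft_force: [-0.3, 0.0, 0.0]
grip_width: 1.002
[0.4612 0.0997 0.0974] cam [0.461 0.165 0.241] [-0.3  0.   0. ] 12.05
```

View pics/w9.png

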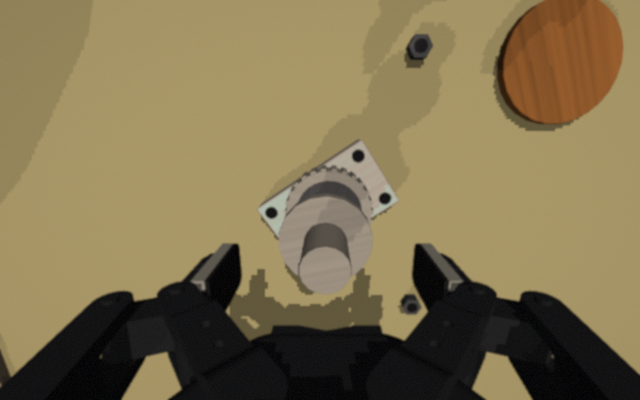

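The shank top is at (326,270) and the finger midline at column 327, so it's centred. I'll close on it.

```bash
python3 -m inch '[[[0,0,0],[1.5,0.5,-1],0.4],[[0,0,0],[1.5,0.5,-1],0.6],[[0,0,0],[1.5,0.5,-1],0.85],[[0,0,0],[1.5,0.5,-1],0.85],[[0,0,0],[1.5,0.5,-1],0.85],[[0,0,0],[1.5,0.5,-1],0.85],[[0,0,0],[1.5,0.5,-1],0.85]]' 50; python3 -m inch '[[[0,0,0],[-20,0,0],0.85],[[0,0,0],[-60,0,0],0.85],[[0,0,0],[-100,0,0],0.85],[[0,0,0],[-100,0,0],0.85],[[0,0,0],[-100,0,0],0.85]]'; python3 wl.py w10
```

```text
clock: 12.98
position: [0.4605, 0.1005, 0.0964]
ee_rot: [0.001, 0.707, -0.001, 0.707]
ft_force: [-0.2, -0.7, 6.0]
grip_width: 0.256
clock: 13.6
position: [0.4599, 0.1003, 0.1952]
ee_rot: [0.001, 0.708, -0.001, 0.707]
ft_force: [0.0, -0.4, -2.6]
grip_width: 0.259
[0.4599 0.1003 0.1952] cam [0.46  0.166 0.339] [ 0.  -0.4 -2.6] 13.6
```

View pics/w10.png

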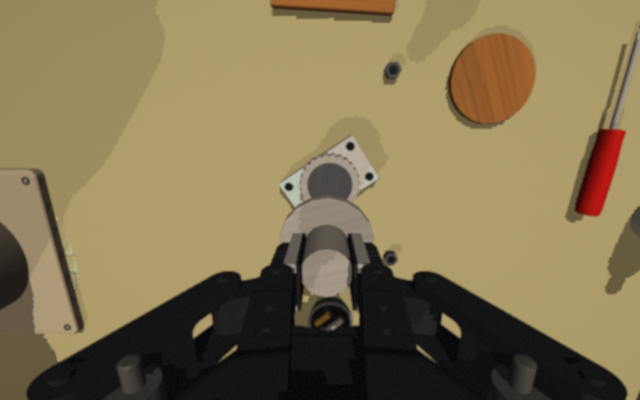

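```bash
cat > held.py <<'E'
import sys; from meas import *
n=sys.argv[1]; c=load(f"pics/{n}.npz"); T=c["T"]; tcp=T@np.linalg.inv(c["T_tool_cam"])
P=cloud(c,T); Q=(P-tcp[:3,3])@tcp[:3,:3]   # tool frame
a,y,z=Q[...,0],Q[...,1],Q[...,2]
for nm,x0,rr in (("top",-.0276,.016),("flange",.0044,.03)):
    m=(abs(a-x0)<.004)&(np.hypot(y,z)<rr)
    A=np.c_[y[m],z[m],np.ones(m.sum())]; s=np.linalg.lstsq(A,a[m],rcond=None)[0]
    print(nm,"n",m.sum(),"x",s[2].round(4),"slope deg",np.degrees(s[:2]).round(1))
    k=max(comps(m,30),key=len); zz=(tcp@np.array([s[2],0,0,1]))[2]
    w=(np.c_[onz(c,k,zz,T)]-tcp[:3,3])@tcp[:3,:3]; w=w[:,1:]
    if nm=="flange": w=w[w[:,0]>.008]
    cc,r=circ(w); e=abs(np.hypot(*(w-cc).T)-r); cc,r=circ(w[e<.001]); print("  tool y,z",cc.round(4),"d",round(2e3*r,1))
E
python3 held.py w10
python3 - <<'E'
from h import *
go((0.4568,-0.317,0.16),0)
go((0.4568,-0.417,0.20),0)
E
```

```text
top n 2288 x -0.0282 slope deg [2.7 0.3]
  tool y,z [ 0.0003 -0.0002] d 26.7
flange n 2610 x 0.0033 slope deg [ 2.1 -0. ]
  tool y,z [ 0.0054 -0.0003] d 44.6
turn [-0.1, -0.1, 0.0] shift [35.1, -417.3, -2.0] yaw 0.0 cur -0.1 q7 -0.31
turn [-0.1, -0.1, 0.0] shift [-4.8, -517.3, -1.9] yaw 0.0 cur -0.1 q7 -0.31
```

```bash
python3 - <<'E'
from meas import *
c=load("pics/w10.npz"); T=c["T"]; tcp=T@np.linalg.inv(c["T_tool_cam"]); Q=(cloud(c,T)-tcp[:3,3])@tcp[:3,:3]
a,y,z=Q[...,0],Q[...,1],Q[...,2]
for x0,cond in ((-.0276,np.hypot(y,z)<.009),(.0044,(np.hypot(y,z)<.024)&(y>.016))):
    m=cond&(abs(a-x0)<.006)
    for i in range(6):
        A=np.c_[y[m],z[m],np.ones(m.sum())]; s=np.linalg.lstsq(A,a[m],rcond=None)[0]; res=a-(s[0]*y+s[1]*z+s[2]); m=cond&(abs(res)<.0012)
    print(m.sum(),s[2].round(4),np.degrees(s[:2]).round(2), res[m].std())
E
```

```text
1096 -0.0284 [ 0.26 -0.03] 0.0005007486168957769
629 0.004 [-1.   -0.15] 0.0005303479972787008
```

The plug hangs upright to within 1° and centred. I'll move it over the sleeve.

```bash
python3 -m inch '[[[0,0,0],[0,-417,-3],0.85],[[0,0,0],[0,-417,-3],0.85],[[0,0,0],[0,-417,-3],0.85],[[0,0,0],[0,-417,-3],0.85],[[0,0,0],[0,-417,-3],0.85],[[0,0,0],[0,-417,-3],0.85],[[0,0,0],[0,-417,-3],0.85],[[0,0,0],[0,-417,-3],0.85],[[0,0,0],[0,-417,-3],0.85],[[0,0,0],[0,-417,-3],0.85]]'; python3 wl.py w11; python3 - <<'E'
from h import *
go((0.4568,-0.317,0.12),0)
E
```

```text
clock: 14.9
position: [0.4561, -0.3153, 0.1946]
ee_rot: [0.0, 0.708, 0.0, 0.706]
ft_force: [0.4, 0.7, -2.7]
grip_width: 0.257
[ 0.4561 -0.3153  0.1946] cam [ 0.456 -0.25   0.338] [ 0.4  0.7 -2.7] 14.9
turn [-0.0, -0.2, 0.0] shift [74.8, -1.5, 0.8] yaw 0.0 cur -0.0 q7 0.6
```

View pics/w11.png

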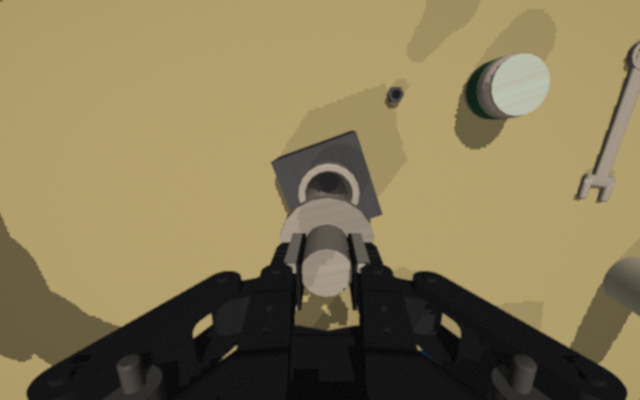

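```bash
python3 - <<'E'
from meas import *
c=load("pics/w11.npz"); T=c["T"]; P=cloud(c,T); X,Y,Z=P[...,0],P[...,1],P[...,2]
m=(np.hypot(X-.457,Y+.317)<.045)&(abs(Z-.068)<.005)
k=max(comps(m,60),key=len); w=onz(c,k,.068,T)[:,:2]; r=np.hypot(w[:,0]-.4568,w[:,1]+.317)
o=w[(r>.0265)&(w[:,1]>-.315)]
a,rr=circ(o); e=abs(np.hypot(*(o-a).T)-rr); a,rr=circ(o[e<.001]); print(a.round(4),2e3*rr,len(o))
# fixed radius fit
from scipy.optimize import least_squares
print(least_squares(lambda p:np.hypot(o[:,0]-p[0],o[:,1]-p[1])-.0296,[.457,-.317],loss="soft_l1",f_scale=.0005).x.round(4))
E
```

```text
[ 0.4574 -0.3165] 57.86508187521511 83
[ 0.4573 -0.3173]
```

```bash
python3 -m inch '[[[0,-0.1,0],[0,-1.7,1],0.85],[[0,-0.1,0],[30,-1.7,1],0.85],[[0,-0.1,0],[60,-1.7,1],0.85],[[0,-0.1,0],[85,-1.7,1],0.85],[[0,-0.1,0],[100,-1.7,1],0.85],[[0,-0.1,0],[106,-1.7,1],0.85],[[0,-0.1,0],[106,-1.7,1],0.85]]'
```

```text
clock: 15.82
position: [0.4571, -0.3172, 0.0891]
ee_rot: [-0.0, 0.707, -0.0, 0.707]
ft_force: [0.3, 0.1, -1.7]
grip_width: 0.257
```

```bash
python3 -m inch '[[[0,0,0],[3,0,0],0.85],[[0,0,0],[5.5,0,0],0.85],[[0,0,0],[7.5,0,0],0.85],[[0,0,0],[8.5,0,0],0.85],[[0,0,0],[8.5,0,0],0.85]]'
```

```text
clock: 16.45
position: [0.4571, -0.3172, 0.0806]
ee_rot: [-0.0, 0.707, -0.0, 0.707]
ft_force: [0.7, 0.6, -2.2]
grip_width: 0.258
```

```bash
python3 -m inch '[[[0,0,0],[1,0,0],0.85],[[0,0,0],[1.2,0,0],0.85],[[0,0,0],[1.2,0,0],0.85]]'
```

```text
clock: 16.82
position: [0.4572, -0.3173, 0.0804]
ee_rot: [0.0, 0.707, 0.0, 0.707]
ft_force: [-4.0, 3.1, 9.1]
grip_width: 0.257
```

Contact is at z = 0.0804, exactly the computed seat height. I'll release and retreat.

```bash
python3 -m inch '[[[0,0,0],[0,0,0],0.6],[[0,0,0],[0,0,0],0.4],[[0,0,0],[-1,0,0],0.3],[[0,0,0],[-2,0,0],0.2],[[0,0,0],[-40,0,0],0.1],[[0,0,0],[-100,0,0],0],[[0,0,0],[-120,0,0],0],[[0,0,0],[-120,0,0],0],[[0,0,0],[-120,0,0],0]]'; python3 wl.py w12; python3 ring.py w12 .108 .457 -.317 .04 .004;python3 ring.py w12 .076 .457 -.317 .04 .004;python3 ring.py w12 .05 .457 -.317 .06 .004
```

```text
clock: 17.95
position: [0.4568, -0.3169, 0.1993]
ee_rot: [0.0, 0.708, 0.0, 0.707]
ft_force: [0.2, 0.4, -0.3]
grip_width: 0.998
[ 0.4568 -0.3169  0.1993] cam [ 0.457 -0.252  0.343] [ 0.2  0.4 -0.3] 17.95
w12 centre [ 0.457  -0.3168] diam 23.4 n 79 79 medZ 0.1087
w12 centre [ 0.4569 -0.317 ] diam 51.9 n 152 152 medZ 0.0767
w12 centre [ 0.4563 -0.3162] diam 103.0 n 319 44 medZ 0.0508
```

View pics/w12.png

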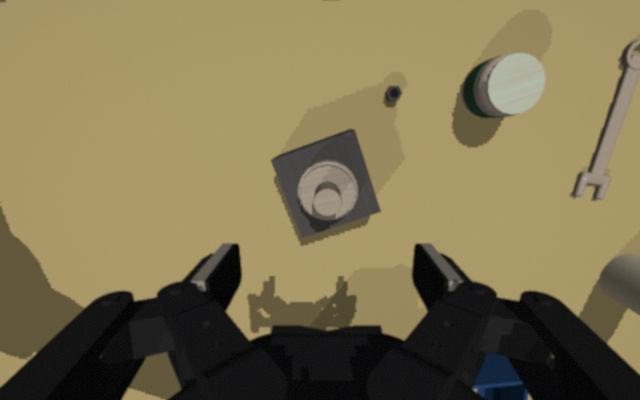

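The plug is seated: shank top at 108 mm, flange and shank concentric at (0.457, −0.317). Next is the gear.

```bash
python3 - <<'E'
from h import *
go.rel=-69
go((0.42,0.073,0.20),-57)
E
```

```text
turn [57.0, -0.1, 0.0] shift [-0.5, 389.9, -36.6] yaw -57.0 cur 0.0 q7 0.6
```

```bash
python3 -m inch '[[[57,0,0],[0,390,-36],0],[[57,0,0],[0,390,-36],0],[[57,0,0],[0,390,-36],0],[[57,0,0],[0,390,-36],0],[[57,0,0],[0,390,-36],0],[[57,0,0],[0,390,-36],0],[[57,0,0],[0,390,-36],0],[[57,0,0],[0,390,-36],0],[[57,0,0],[0,390,-36],0]]'; python3 wl.py w13; python3 ring.py w13 .04 .461 .101 .05 .004; python3 - <<'E'
from meas import *
c=load("pics/w13.npz"); T=c["T"]; P=cloud(c,T); X,Y,Z=P[...,0],P[...,1],P[...,2]
m=(np.hypot(X-.461,Y-.102)<.08)&(Z>.012)&(Z<.028)
w=np.vstack([onz(c,k,.02,T)[:,:2] for k in comps(m,40)]); r=rect(w); print("plate",[np.round(r[0],1),np.round(r[1],1),round(r[2],1)])
E
```

```text
clock: 19.12
position: [0.4202, 0.0732, 0.1986]
ee_rot: [0.336, 0.623, -0.337, 0.621]
ft_force: [0.3, -1.3, -0.2]
grip_width: 1.0
[0.4202 0.0732 0.1986] cam [0.476 0.109 0.342] [ 0.3 -1.3 -0.2] 19.12
w13 centre [0.4626 0.1009] diam 62.5 n 217 216 medZ 0.0409
plate [array([461.3, 100.6]), array([97.6, 57.8]), 33.1]
```

View pics/w13.png

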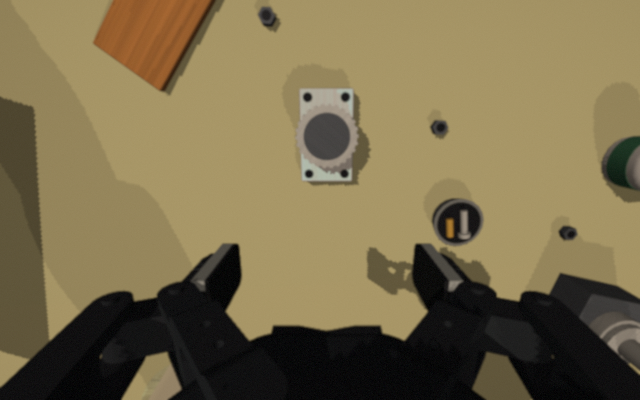

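The gear is centred at (326,137) on the plate, which is upright in this view with its long side along the image columns. I'll go down over the gear.

```bash
python3 - <<'E'
from h import *
go.rel=-69
go((0.4622,0.1009,0.0165),-57)
E
```

```text
turn [0.0, -0.1, 0.2] shift [182.2, 51.2, -1.1] yaw -57.0 cur -57.0 q7 -1.27
```

```bash
python3 -m inch '[[[0,0,0.1],[30,51,-1],0],[[0,0,0.1],[80,51,-1],0],[[0,0,0.1],[130,51,-1],0],[[0,0,0.1],[165,51,-1],0],[[0,0,0.1],[180,51,-1],0],[[0,0,0.1],[182,51,-1],0],[[0,0,0.1],[182,51,-1],0]]'; python3 wl.py w14
```

```text
clock: 20.05
position: [0.4632, 0.1005, 0.0178]
ee_rot: [0.338, 0.622, -0.337, 0.621]
ft_force: [0.0, -0.6, 0.9]
grip_width: 1.003
[0.4632 0.1005 0.0178] cam [0.519 0.136 0.161] [ 0.  -0.6  0.9] 20.05
```

View pics/w14.png

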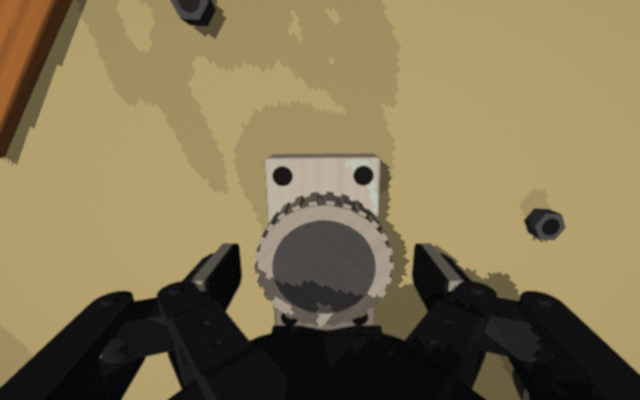

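The gear is at (324,262) and the finger midline at 327, so I'll shift about −1 mm in tool z and close.

```bash
python3 -m inch '[[[0,0,0],[1,0,-1],0.1],[[0,0,0],[1,0,-1],0.6],[[0,0,0],[1,0,-1],0.6],[[0,0,0],[1,0,-1],0.6],[[0,0,0],[1,0,-1],0.6],[[0,0,0],[1,0,-1],0.6]]' 60; python3 -m inch '[[[0,0,0],[-5,0,0],0.6],[[0,0,0],[-40,0,0],0.6],[[0,0,0],[-80,0,0],0.6],[[0,0,0],[-80,0,0],0.6],[[0,0,0],[-80,0,0],0.6]]'; python3 wl.py w15
```

```text
clock: 20.85
position: [0.4631, 0.1019, 0.0181]
ee_rot: [0.338, 0.621, -0.337, 0.621]
ft_force: [-3.6, 0.1, 11.0]
grip_width: 0.709
clock: 21.48
position: [0.4625, 0.1015, 0.0974]
ee_rot: [0.338, 0.622, -0.337, 0.621]
ft_force: [-0.7, 0.8, -3.7]
grip_width: 0.702
[0.4625 0.1015 0.0974] cam [0.518 0.137 0.241] [-0.7  0.8 -3.7] 21.48
```

View pics/w15.png

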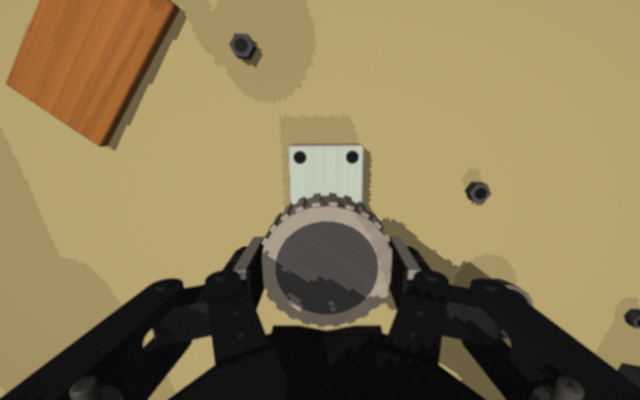

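The gear is gripped at (327,262) and the plate stayed put at (326,175). I'll carry it to a viewpoint short of the round pad.

```bash
python3 - <<'E'
from h import *
go.rel=-69
go((0.55,0.15,0.13),-57)
E
python3 - <<'E'
from meas import *
c=load("pics/w15.npz"); T=c["T"]; tcp=T@np.linalg.inv(c["T_tool_cam"]); Q=(cloud(c,T)-tcp[:3,3])@tcp[:3,:3]
a,y,z=Q[...,0],Q[...,1],Q[...,2]
m=(np.hypot(y,z)<.034)&(abs(a+.0219)<.004); s=np.linalg.lstsq(np.c_[y[m],z[m],np.ones(m.sum())],a[m],rcond=None)[0]; print(m.sum(),s[2],np.degrees(s[:2]))
k=max(comps(m,100),key=len); zz=tcp[2,3]-s[2]; w=((onz(c,k,zz,T)-tcp[:3,3])@tcp[:3,:3])[:,1:]; w=w[abs(w[:,1])<.024]; cc,r=circ(w); e=abs(np.hypot(*(w-cc).T)-r); cc,r=circ(w[e<.002]); print(cc.round(4),2e3*r)
E
```

```text
turn [-0.0, -0.1, -0.0] shift [-33.0, 100.1, 7.1] yaw 303.0 cur -57.0 q7 -1.3
13380 -0.02275608108136524 [ 0.65165853 -0.05056089]
[-0.0001  0.0005] 63.73724816852726
```

```bash
python3 -m inch '[[[0,0,0],[-33,60,7],0.6],[[0,0,0],[-33,100,7],0.6],[[0,0,0],[-33,100,7],0.6],[[0,0,0],[-33,100,7],0.6]]'; python3 wl.py w16; cat > wood.py <<'E'
import sys; from meas import *
n=sys.argv[1]; c=load(f"pics/{n}.npz"); T=c.get("T"); P=cloud(c,T); X,Y,Z=P[...,0],P[...,1],P[...,2]
hsv=cv2.cvtColor(c["pixels"],cv2.COLOR_RGB2HSV)
m=(X>.3)&(X<.75)&(Z<.016)&(Z>.004)&(hsv[...,0]<17)&(hsv[...,1]>120)
m=cv2.morphologyEx(m.astype(np.uint8),cv2.MORPH_OPEN,np.ones((3,3)))
for k in comps(m,300):
    w=onz(c,k,.01,T)[:,:2]; cc,r=circ(w); e=abs(np.hypot(*(w-cc).T)-r); g=e<.002; cc2,r2=circ(w[g]) if g.sum()>9 else (cc,r); q=rect(w)
    print("circ",cc2.round(4),"d",round(2e3*r2,1),g.sum(),len(w),"rect",np.round(q[0],1),np.round(q[1],1),round(q[2],1),"px",k.min(0),k.max(0))
E
python3 wood.py w16
```

```text
clock: 22.02
position: [0.5488, 0.1494, 0.1283]
ee_rot: [0.337, 0.623, -0.338, 0.62]
ft_force: [-0.1, 0.6, -3.4]
grip_width: 0.705
[0.5488 0.1494 0.1283] cam [0.605 0.185 0.271] [-0.1  0.6 -3.4] 22.02
circ [0.4696 0.3163] d 121.8 27 374 rect [468.5 316.6] [ 85.  126.9] 86.5 px [62 84] [199 241]
circ [0.6383 0.2095] d 90.2 319 320 rect [638.2 209.5] [90.6 90.4] 63.4 px [270   9] [378 124]
```

View pics/w16.png

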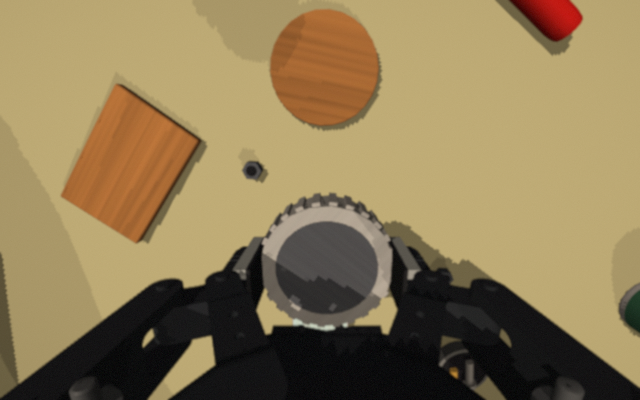

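The round pad is at (325,69), which fits to (0.6383, 0.2095). The rectangular pad is at (131,163), which fits to (0.4685, 0.3166) with its long side at −3.5°. The sizes match to about 1–2 mm.

```bash
python3 - <<'E'
from h import *
go.rel=-69
go((0.6383,0.2095,0.05),-57)
E
```

```text
turn [-0.0, -0.1, 0.1] shift [78.4, 108.2, -1.7] yaw -57.0 cur -57.0 q7 -1.33
```

```bash
python3 -m inch '[[[0,0,0],[0,60,-1.5],0.6],[[0,0,0],[10,108,-1.5],0.6],[[0,0,0],[50,108,-1.5],0.6],[[0,0,0],[95,108,-1.5],0.6],[[0,0,0],[105,108,-1.5],0.6],[[0,0,0],[105,108,-1.5],0.6],[[0,0,0],[105,108,-1.5],0.6]]';python3 - <<'E'
from h import *
go.rel=-69
go((0.6383,0.2095,0.0081),-57)
E
```

```text
clock: 22.95
position: [0.6394, 0.2096, 0.0259]
ee_rot: [0.338, 0.622, -0.337, 0.621]
ft_force: [0.7, 0.3, -2.2]
grip_width: 0.7
turn [-0.0, -0.1, -0.1] shift [17.8, -1.0, -0.5] yaw -57.0 cur -57.0 q7 -1.37
```

```bash
python3 -m inch '[[[0,0,0],[8,-1,-0.5],0.6],[[0,0,0],[13,-1,-0.5],0.6],[[0,0,0],[16,-1,-0.5],0.6],[[0,0,0],[17.5,-1,-0.5],0.6],[[0,0,0],[17.5,-1,-0.5],0.6]]'
```

```text
clock: 23.58
position: [0.6384, 0.2095, 0.0084]
ee_rot: [0.338, 0.622, -0.337, 0.621]
ft_force: [0.5, -0.2, -2.8]
grip_width: 0.704
```

```bash
python3 -m inch '[[[0,0,0],[0.8,0,0],0.6],[[0,0,0],[1.2,0,0],0.6],[[0,0,0],[1.2,0,0],0.6]]'
```

```text
clock: 23.95
position: [0.6385, 0.2095, 0.0082]
ee_rot: [0.338, 0.622, -0.337, 0.621]
ft_force: [-5.8, -1.2, 7.5]
grip_width: 0.702
```

Contact is where expected. I'll open, retreat straight up and move back enough to see the pad.

```bash
python3 -m inch '[[[0,0,0],[0,0,0],0.25],[[0,0,0],[0,0,0],0.1],[[0,0,0],[0,0,0],0],[[0,0,0],[-30,0,0],0],[[0,0,0],[-90,0,0],0],[[0,0,0],[-120,-60,0],0],[[0,0,0],[-130,-80,0],0],[[0,0,0],[-130,-80,0],0],[[0,0,0],[-130,-80,0],0]]'; python3 wl.py w17; python3 ring.py w17 .03 .638 .2095 .05 .004; python3 wood.py w17
```

```text
clock: 25.08
position: [0.5716, 0.1662, 0.1379]
ee_rot: [0.338, 0.622, -0.337, 0.621]
ft_force: [-0.1, 0.8, -0.5]
grip_width: 0.999
[0.5716 0.1662 0.1379] cam [0.627 0.201 0.281] [-0.1  0.8 -0.5] 25.07
w17 centre [0.638  0.2084] diam 62.4 n 281 281 medZ 0.031
circ [0.4697 0.3168] d 121.7 21 346 rect [468.8 317. ] [ 84.6 127.3] 86.6 px [ 78 119] [208 263]
circ [0.6381 0.2097] d 90.0 296 296 rect [638.3 209.5] [90.  90.3] 75.0 px [276  51] [376 156]
```

View pics/w17.png

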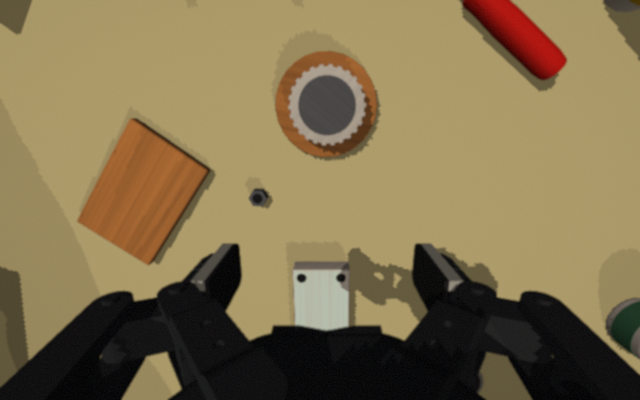

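The gear lies flat at (327,104), within about 1 mm of the pad's centre, its top at 30 mm. Next is the plate.

```bash
python3 - <<'E'
from h import *
go.rel=-69
go((0.425,0.077,0.16),-57)
E
```

```text
turn [-0.0, -0.1, -0.0] shift [-22.6, -171.5, -4.9] yaw -57.0 cur -57.0 q7 -1.35
```

```bash
python3 -m inch '[[[0,0,0],[-22,-60,-5],0],[[0,0,0],[-22,-120,-5],0],[[0,0,0],[-22,-171,-5],0],[[0,0,0],[-22,-171,-5],0],[[0,0,0],[-22,-171,-5],0]]'; python3 wl.py w18; python3 - <<'E'
from meas import *
c=load("pics/w18.npz"); T=c["T"]; P=cloud(c,T); X,Y,Z=P[...,0],P[...,1],P[...,2]
m=(np.hypot(X-.461,Y-.102)<.08)&(Z>.014)&(Z<.028)
k=max(comps(m,40),key=len); w=onz(c,k,.02,T)[:,:2]; r=rect(w); print("plate",[np.round(r[0],1),np.round(r[1],1),round(r[2],1)],np.median(Z[m]))
from h import go
go.rel=-69
go((r[0][0]/1000,r[0][1]/1000,.003),-57)
E
```

```text
clock: 25.75
position: [0.4261, 0.078, 0.1595]
ee_rot: [0.338, 0.622, -0.337, 0.621]
ft_force: [-0.1, 0.1, 1.0]
grip_width: 0.998
[0.4261 0.078  0.1595] cam [0.481 0.113 0.303] [-0.1  0.1  1. ] 25.75
plate [array([461.8, 100.9]), array([99.7, 57.9]), 33.3] 0.02071967522308582
turn [0.0, -0.1, -0.1] shift [156.4, 42.1, 0.6] yaw -57.0 cur -57.0 q7 -1.28
```

View pics/w18.png

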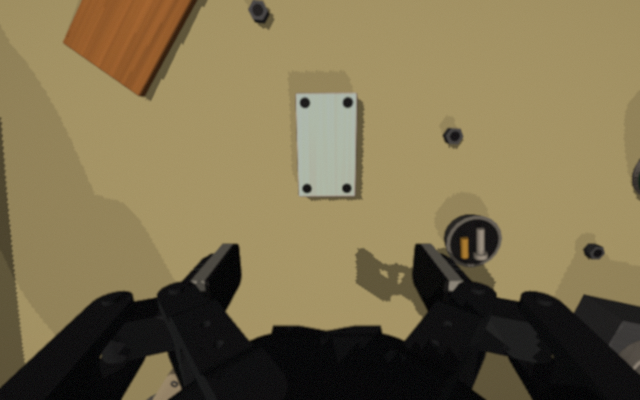

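The plate is alone now, (327,145), fitted at (0.4618, 0.1009) with yaw 33.3°.

```bash
python3 -m inch '[[[-0.3,0,0],[30,42,0],0],[[-0.3,0,0],[85,42,0],0],[[-0.3,0,0],[130,42,0],0],[[-0.3,0,0],[150,42,0],0],[[-0.3,0,0],[157,42,0],0],[[-0.3,0,0],[157.5,42,0],0],[[-0.3,0,0],[157.5,42,0],0]]'; python3 wl.py w19
```

```text
clock: 26.68
position: [0.4624, 0.1017, 0.0028]
ee_rot: [0.337, 0.622, -0.335, 0.622]
ft_force: [0.2, -0.6, 0.2]
grip_width: 1.003
[0.4624 0.1017 0.0028] cam [0.517 0.137 0.146] [ 0.2 -0.6  0.2] 26.68
```

View pics/w19.png

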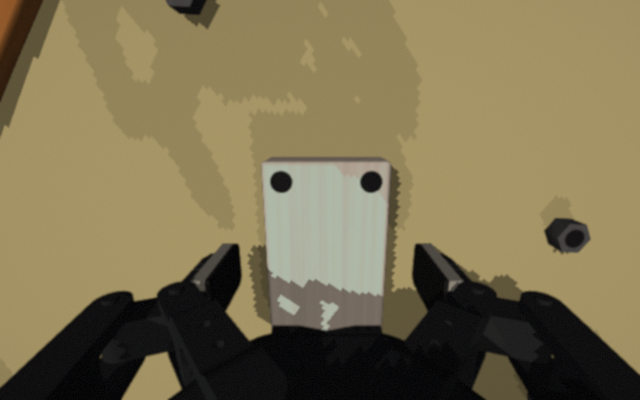

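The plate spans columns 264–389, centred at 326 between the fingers. I'll close and lift.

```bash
python3 -m inch '[[[0,0,0],[0.5,0,0],0.1],[[0,0,0],[0.5,0,0],0.7],[[0,0,0],[0.5,0,0],0.7],[[0,0,0],[0.5,0,0],0.7],[[0,0,0],[0.5,0,0],0.7],[[0,0,0],[0.5,0,0],0.7]]' 80; python3 -m inch '[[[0,0,0],[-5,0,0],0.7],[[0,0,0],[-40,0,0],0.7],[[0,0,0],[-90,0,0],0.7],[[0,0,0],[-90,0,0],0.7],[[0,0,0],[-90,0,0],0.7]]'; python3 wl.py w20;  python3 - <<'E'
from meas import *
c=load("pics/w20.npz"); T=c["T"]; tcp=T@np.linalg.inv(c["T_tool_cam"]); Q=(cloud(c,T)-tcp[:3,3])@tcp[:3,:3]
a,y,z=Q[...,0],Q[...,1],Q[...,2]
m=(abs(y)<.06)&(abs(z)<.0285)&(abs(a+.0175)<.006); s=np.linalg.lstsq(np.c_[y[m],z[m],np.ones(m.sum())],a[m],rcond=None)[0]; print(m.sum(),s[2],np.degrees(s[:2]))
k=max(comps(m,100),key=len); zz=tcp[2,3]-s[2]; w=((onz(c,k,zz,T)-tcp[:3,3])@tcp[:3,:3])[:,1:]; print("y range",w.min(0),w.max(0))
# far edge line
g=(w[:,0]>np.max(w[:,0])-.004); print("far edge y at",np.median(w[g,0]),"slope deg",np.degrees(np.polyfit(w[g,1],w[g,0],1)[0]))
E
```

```text
clock: 27.48
position: [0.4627, 0.1018, 0.0033]
ee_rot: [0.337, 0.622, -0.334, 0.623]
ft_force: [-3.1, -0.6, 11.5]
grip_width: 0.657
clock: 28.1
position: [0.4619, 0.1014, 0.0926]
ee_rot: [0.337, 0.622, -0.335, 0.622]
ft_force: [0.4, -0.2, -4.0]
grip_width: 0.655
[0.4619 0.1014 0.0926] cam [0.517 0.137 0.236] [ 0.4 -0.2 -4. ] 28.1
19856 -0.01741679293505582 [0.45277017 0.01894793]
y range [-0.03828236 -0.0291642 ] [0.04932114 0.02934463]
far edge y at 0.04929944287631421 slope deg 0.030533978160220833
```

View pics/w20.png

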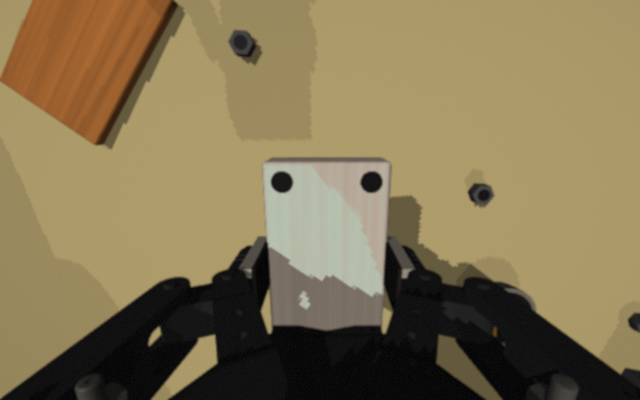

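The plate is held level, centred in the hand to under 1 mm. I'll carry it over the rectangular pad with jaws at yaw −93.5°.

```bash
python3 - <<'E'
from h import *
go.rel=-120
go((0.469,0.3168,0.09),-93.5)
E
```

```text
turn [36.8, -0.1, -0.1] shift [2.6, 124.7, -176.0] yaw -93.5 cur -56.7 q7 -1.29
```

```bash
python3 -m inch '[[[36.8,0,0],[0,125,-176],0.7],[[36.8,0,0],[0,125,-176],0.7],[[36.8,0,0],[0,125,-176],0.7],[[36.8,0,0],[0,125,-176],0.7],[[36.8,0,0],[0,125,-176],0.7],[[36.8,0,0],[0,125,-176],0.7],[[36.8,0,0],[0,125,-176],0.7]]'; python3 wl.py w21; python3 - <<'E'
from h import *
go.rel=-120
go((0.4693,0.3168,0.0133),-93.5)
E
```

```text
clock: 29.02
position: [0.4694, 0.3153, 0.0919]
ee_rot: [0.515, 0.485, -0.515, 0.484]
ft_force: [0.2, -0.1, -3.2]
grip_width: 0.653
[0.4694 0.3153 0.0919] cam [0.535 0.31  0.235] [ 0.2 -0.1 -3.2] 29.02
turn [-0.0, -0.1, 0.0] shift [78.9, -0.2, -1.2] yaw -93.5 cur -93.5 q7 -2.31
```

View pics/w21.png

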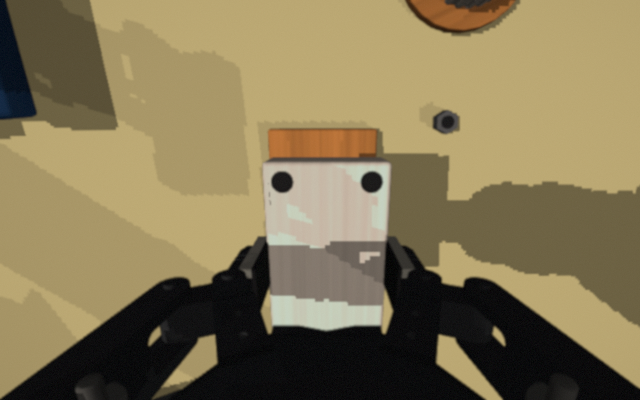

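The pad shows beyond the plate, its far edge at row 128 and columns 269–378. It is parallel to the plate, which spans 264–389. I'll lower it in steps.

```bash
python3 -m inch '[[[0,0,0],[40,0,-1.2],0.7],[[0,0,0],[62,0,-1.2],0.7],[[0,0,0],[72,0,-1.2],0.7],[[0,0,0],[76,0,-1.2],0.7],[[0,0,0],[78,0,-1.2],0.7],[[0,0,0],[78,0,-1.2],0.7]]'
```

```text
clock: 29.82
position: [0.4699, 0.3171, 0.0148]
ee_rot: [0.516, 0.485, -0.515, 0.484]
ft_force: [0.7, -0.5, -3.0]
grip_width: 0.652
```

```bash
python3 -m inch '[[[0,0,0],[0.8,-0.6,0],0.7],[[0,0,0],[1.6,-0.6,0],0.7],[[0,0,0],[2.2,-0.6,0],0.7],[[0,0,0],[2.2,-0.6,0],0.7]]'
```

```text
clock: 30.32
position: [0.4694, 0.3173, 0.0134]
ee_rot: [0.516, 0.485, -0.514, 0.484]
ft_force: [-3.6, -1.6, 5.2]
grip_width: 0.653
```

Contact is at the computed height. I'll release and retreat to look.

```bash
python3 -m inch '[[[0,0,0],[0,0,0],0.25],[[0,0,0],[0,0,0],0.1],[[0,0,0],[0,0,0],0],[[0,0,0],[-30,0,0],0],[[0,0,0],[-90,0,0],0],[[0,0,0],[-150,-10,0],0],[[0,0,0],[-160,-40,0],0],[[0,0,0],[-160,-40,0],0],[[0,0,0],[-160,-40,0],0]]'; python3 wl.py w22; python3 - <<'E'
from meas import *
c=load("pics/w22.npz"); T=c["T"]; P=cloud(c,T); X,Y,Z=P[...,0],P[...,1],P[...,2]
m=(abs(X-.469)<.08)&(abs(Y-.317)<.06)&(abs(Z-.03)<.006)
k=max(comps(m,40),key=len); r=rect(onz(c,k,.03,T)[:,:2]); print("plate",[np.round(r[0],1),np.round(r[1],1),round(r[2],1)],np.median(Z[m]))
m=(abs(X-.469)<.08)&(abs(Y-.317)<.06)&(Z>.005)&(Z<.036)
k=max(comps(m,40),key=len); r=rect(onz(c,k,.01,T)[:,:2]); print("pad",[np.round(r[0],1),np.round(r[1],1),round(r[2],1)])
E
python3 wood.py w22
```

```text
clock: 31.45
position: [0.4296, 0.319, 0.1729]
ee_rot: [0.516, 0.485, -0.515, 0.484]
ft_force: [0.1, -0.3, -0.3]
grip_width: 0.999
[0.4296 0.319  0.1729] cam [0.495 0.314 0.316] [ 0.1 -0.3 -0.3] 31.45
plate [array([468.8, 316.2]), array([57.8, 98.5]), 86.5] 0.03071148186924022
pad [array([467.2, 317.8]), array([ 83.9, 124.2]), 86.5]
circ [0.4684 0.318 ] d 118.4 26 397 rect [467.2 317.8] [ 83.3 124.1] 86.4 px [284  87] [366 206]
circ [0.6072 0.2131] d 37.3 25 112 rect [595.9 213.7] [52.   9.3] 87.0 px [399   0] [454  11]
```

View pics/w22.png

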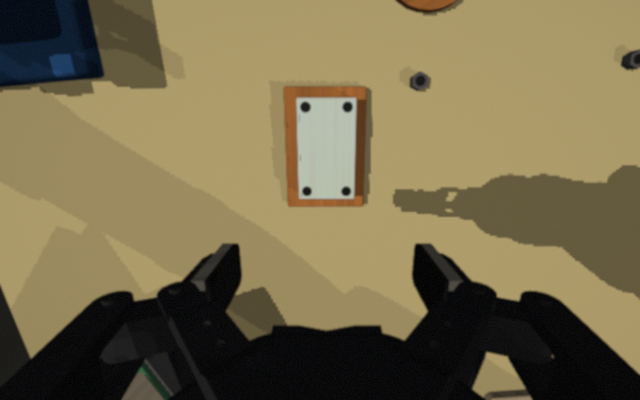

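The plate is flat on the pad at (326,147), parallel to it (86.5° against 86.5°). Its centre is within about 2 mm of the pad's. I'll take a last overall look.

```bash
python3 - <<'E'
from h import *; from workcell import camera,readout
for n in ("scene","top"):
    c=camera(n); np.savez(f"pics/{n}1.npz",**c); im=c["pixels"][:,:,::-1]; im=im[90:330,210:480] if n=="scene" else im[120:280,170:510]
    cv2.imwrite(f"pics/{n}1.png",cv2.resize(im,None,fx=2.3,fy=2.3,interpolation=cv2.INTER_CUBIC))
o=readout.get_obs(); print(o["clock"],o["ft_force"].round(1))
E
python3 ring.py top1 .03 .638 .2105 .05 .004; python3 ring.py top1 .108 .457 -.314 .04 .005; python3 ring.py top1 .076 .457 -.314 .04 .005
```

```text
31.6 [ 0.5  0.5 -0.2]
top1 centre [0.6376 0.2096] diam 60.9 n 80 58 medZ 0.0301
top1 centre [ 0.4573 -0.3158] diam 22.3 n 30 29 medZ 0.1074
top1 centre [ 0.4576 -0.3147] diam 52.0 n 74 58 medZ 0.0758
```

View pics/scene1.png

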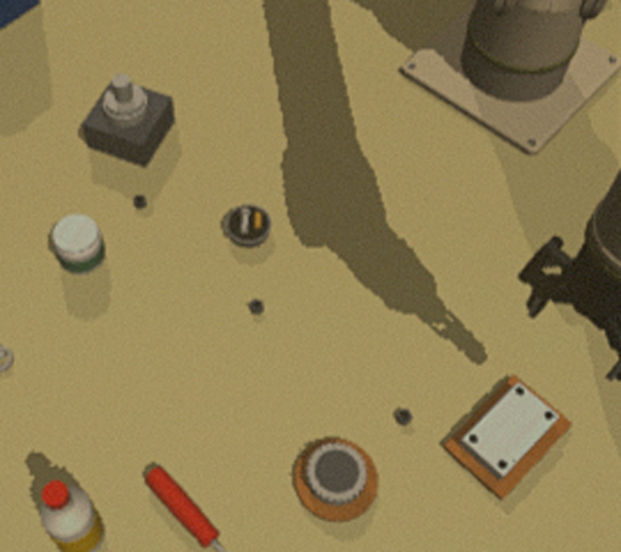

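View pics/top1.png

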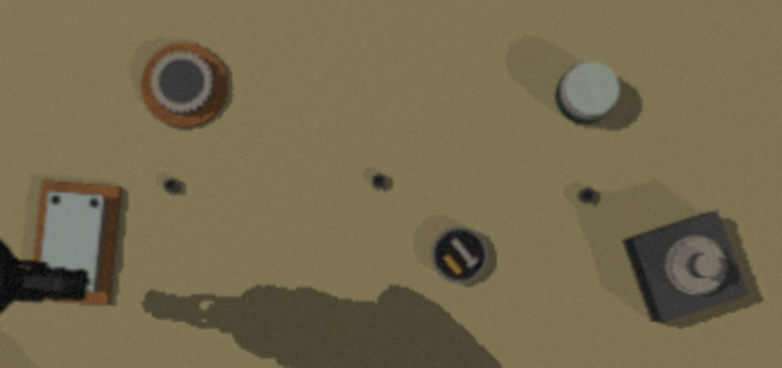

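Both overviews show the plug and sleeve in the block, the gear centred on the round pad, and the plate aligned on its pad. The arm is clear of everything.

```bash
python3 -c "
from workcell import manip
print(manip.hand_in())"
```

```text
the job is handed in; nothing more can be done
None
```

All four parts were placed in the order you asked, and I handed the job in at about 31.6 s on the robot's clock. The hand-in gives no verdict, so these are my own last checks:

| Part | Result |
|---|---|
| Sleeve | Seated in the block: rim 18 mm above the block's top face, tilt about 0.1° |
| Plug | Seated in the sleeve: shank top at 108 mm and flange top at 76 mm, as computed, with the two concentric in the wrist view |
| Gear | Flat on the round pad, top at 30 mm, about 1 mm off centre |
| Plate | Flat on the rectangular pad, top at 30 mm, long sides parallel (86.5° for both), about 2 mm off centre at most |

The highest wrist force I read was about 19 N. At the end the gripper was open and touching nothing.

- **Fixed cameras:** at the block, the top and scene cameras put the bore 3–5 mm away in y from two agreeing wrist-camera views. I used the wrist views, and the contact heights confirmed them.
- **Pad position:** the last view put the rectangular pad's centre about 1.5 mm from the earlier views, so the plate's 2 mm offset is partly measurement error.
- **Plug in the top view:** the last top view put the shank and flange centres about 1 mm apart. That is within measurement error, and the heights there still matched.

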